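Free the drying dish and hold it level

TASK

The freshly varnished ball is drying in the round brass dish that is locked in the grey bayonet stand. Holding the dish by its bridge handle, turn it a quarter turn counter-clockwise (seen from above) until the handle points to the two notches in the stand's lip, then lift it straight up about 10 cm and finish still holding it there, level, still turned as it came out and over the stand. Keep the dish level and the ball in its middle all the way, do not touch the ball with the fingers, and leave everything else on the bench where it is.

Things in the scene. Friction and masses are not known exactly. Their poses are not given: they have to be found in the camera images.
- stand: Round grey plastic stand fixed to the bench, 144 mm across, 29 mm tall; origin at the centre of its underside, z up. Its floor, 12 mm up, carries the dish. A lip (height 23 to 29 mm, inner radius 50 mm) overhangs the dish's lugs with 3 mm vertical and 2.5 mm sideways play, and is open in two notches, 40 degrees wide, on the stand's +y and -y sides. No spring or latch, light friction.
- stand_notch (a point): Middle of the notch on the stand's +y side, radius 61 mm, height 29 mm; the other is across from it. Stops under the lip let the dish's handle turn only from 9 degrees clockwise of the stand's x axis, counter-clockwise (from above) to 12 degrees past the notch centres.
- dish: Brass dish, 94 mm across, 0.15 to 0.3 kg; origin at the centre of its underside, z up; rim 19 mm higher. The inside is a shallow cone (10 degrees). Under the handle's ends two lugs stick out along +x and -x to radius 58 mm (14 mm wide, 2 to 8 mm above the origin). At the start its x axis is 0 to 14 degrees counter-clockwise of the stand's x axis; a half turn looks the same.
- dish_bar (a point): Centre of the bridge handle's straight wooden bar, 75 mm above the dish's origin: the place to grip. The bar runs along the dish's x, 94 mm long, 12 mm wide (y, the way to close the fingers), 14 mm tall, on a post at each end (x = +-43 mm). The ball's top is 39 mm below the bar's underside.
- dish_middle (a point): Lowest point of the dish's hollow, on the dish's axis, 5 mm above the dish's origin.
- ball: Loose white ball, 24 mm across, 18 g, resting at the bottom of the dish's hollow, under the handle. Its origin is on its surface and turns with it; use ball_center.
- ball_center (a point): Centre of the ball; at rest it is 12 mm above dish_middle.
- pot_a: Bystander, leave alone: small closed paint pot, 34 mm across, 46 mm tall; origin at the centre of its underside.
- pot_b: Bystander, leave alone: second small closed paint pot, 34 mm across, 46 mm tall; origin at the centre of its underside.
- dropper: Bystander, leave alone: upright dropper paint bottle, 28 mm across, 75 mm tall; origin at the centre of its underside.
- truck: Bystander, leave alone: scale-model flatbed truck on its wheels, 125 x 48 x 52 mm; origin at the centre of its underside.
- scenic: Bystander, leave alone: round cork scenery base with a log and stones, 68 mm across, 28 mm tall; origin at the centre of its underside.
- brush: Bystander, leave alone: paint brush lying down, 170 mm long, its length along x; origin at the centre of its underside.
- cap: Bystander, leave alone: flat black bottle cap, 38 mm across, 12 mm tall; origin at the centre of its underside.
There are look-alikes about, which are no part of the job. Of the things that look like the dish, the larger one is meant. What is shaped like the stand but black is not meant.

How it is judged:
By the outcome, as a careful person would: the job done as asked, in the order asked, and still so for the second after the job is handed in, while the arm keeps its last pose, push and grip.
It also fails if it takes over 38 s, if anything falls off the work surface, if the arm or the gripper's body presses on something with over 40 N, if the wrist force passes 120 N, or if a joint passes its speed limit or range.

ROBOT

A 6-joint arm with a two-finger parallel gripper is mounted at the origin on the work surface. World frame = base frame: x ahead of the robot, y to its left, z up, the work surface at z = 0. Lengths are in mm, angles in rad, forces in N, time in s.
With the tool pointing down it reaches from about 300 to 775 mm from the base axis. Payload 14.6 kg.
Tool frame: the origin (TCP) lies between the finger pads; the fingertips stand manip.tip_reach ahead of it and the grasp point (between the pads) lies 5 mm behind it (manip.tip_reach is the distance from the TCP to the fingertips, in mm); z points along the fingers, y is the line along which they close (so a half turn about z gives the same grasp; the last joint's range is limited). The gripper opens to 94 mm and grips with 3 to 60 N. Pads are 16 mm wide; open, the fingers measure 119 mm over their backs; the gripper's body (75 mm by 177 mm) begins 78 mm behind the grasp point.
Start: joints at [-1.276, 0.3, 1.521, -0, 1.321, -0.067], TCP at [194.67, -514.386, 219.446] pointing down, gripper open.
Joint ranges: [-3.03, 3.03], [-0.79, 2.21], [0.23, 2.52], [-1.04, 4.18], [0, 3.07], [-2.55, 2.55]. Speed limits (rad/s): [2.22, 2.22, 2.57, 3.14, 3.14, 3.14].

INTERFACE

Orientations are given as [roll, pitch, yaw] about the fixed x, y, z axes, in that order (R = Rz(yaw) Ry(pitch) Rx(roll)).
In Python, from cell import manip gives the robot as it stands. The module is installed in compiled form; this text tells all that it offers.
- The arm moves only by the shell command python3 -m creep 'ROWS' [FORCE]. ROWS is JSON, a list of rows, each a list of 3 entries, a list of its own where there are three numbers: the opening, from -1 (shut) to 1 (fully open), then the shift along the tool's x, y, z in cm, then the turn about the tool's z in units of 5 degrees (1.0 is 5 degrees). In form: [[grip, [tx, ty, tz], roll], ...]. A call has 1 to 12 rows; each row is the pose to reach, as a shift and turn from the pose commanded when the call began, along the tool's axes at that moment; what a row does not reach only later rows make up. A row lasts 1/10 s, in which the tool goes at most 50 mm and 8.59 degrees, less where a joint would pass 70% of its speed; a pose out of reach is approached as far as the arm can. A call with a gripper value outside its range is refused whole. The fingers move at their own pace and stop on an object; FORCE is the grip in N (left out, the last holds). Time passes only in rows, so rows that repeat a pose let the fingers close. It gives the time, the measured TCP pose, the force, the opening and the grip force at its end, in the units of the state.
- manip.read_state(): the state, without advancing time (a new reading comes with each control period).
- manip.camera(name): name is "scene" or "top" or "wrist"; returns the picture (400x640x3 uint8, red, green, blue); there is no depth.
- manip.camera_params(name): a dict with "fovy" (degrees; the focal length in pixels is half the picture's height over the tangent of half this angle, whatever the lens; pixels are square), "cx", "cy" (the principal point, pixels), "origin" and "attitude" of the camera in the world. Camera axes: x right, y down, z forward; pixel columns grow to the right and rows downward; lengths in mm; the calibration is good to about 2 mm. A picture is of the moment at which its call begins: read the wrist's pose just before it. camera_params takes no time and is no camera call; for the wrist camera it gives the pose at the moment of the call.
- manip.sign_off(): hands the job in; it is judged then, once.
The state is a dict: "clock": time; "joints": joint angles; "qd": joint speeds; "effort": joint torques, N m; "eef_pos": TCP position; "eef_rot": TCP orientation; "wrist_force": force on the tool from outside, world axes, zero at the start; "moment": the same for the moment, N m; "finger_gap": finger opening in mm; "finger_force": force on a finger pad.
Only numpy, scipy, OpenCV 4.12 (cv2) and the standard library are available. Lean on these libraries where they do the work, as an engineer would, in place of code of your own. Each camera call takes 0.05 s, during which the arm holds its last target. There are 200 camera calls.

## Working session

There is one attempt and no reset: what is moved stays moved. The work goes in short steps, Python scripts to look and compute and a shell command to move; the robot and the scene stay as the last step left them, time stands still between calls to the robot, and variables do not carry over. Pictures are saved under pics/ and viewed, at most 10 in all, crops included, and the job is handed in when it is done.

```bash
mkdir -p pics
python3 - <<'E'
from cell import manip
import cv2,numpy as np
print(manip.read_state(), manip.tip_reach)
for n in("scene","top","wrist"):
    print(n,manip.camera_params(n)); cv2.imwrite(f"pics/{n}0.png",manip.camera(n)[:,:,::-1])
E
```

```text
{'clock': 0.0, 'joints': array([-1.27561000e+00,  3.00443593e-01,  1.52160556e+00, -1.53046626e-05,
        1.32069600e+00, -6.65920261e-02]), 'qd': array([ 3.24278354e-04, -6.51397234e-04, -6.17708654e-05,  1.61982938e-03,
       -1.06028029e-03,  2.42060772e-04]), 'effort': array([-2.76929022e-03, -5.31802976e+01, -3.52739382e+01,  7.07623176e-02,
        2.43918254e-02, -8.99471388e-05]), 'eef_pos': array([ 194.58904079, -514.15315739,  218.89105671]), 'eef_rot': array([-3.14044173e+00, -6.18989840e-05,  3.61782115e-01]), 'wrist_force': array([-0.28802459, -0.73815499, -0.08534374]), 'moment': array([ 0.00864441, -0.03231353,  0.01240933]), 'finger_force': 0.0, 'finger_gap': 93.75213463506145} 14.0
scene {'fovy': 57.006742038951046, 'cx': 319.53041600448887, 'cy': 204.6963338947798, 'origin': array([1263.95663058, -431.93505797,  605.70478345]), 'attitude': array([-2.15562445,  0.02105742,  1.02732058])}
top {'fovy': 52.77008934012681, 'cx': 326.8451709843888, 'cy': 203.14009650684903, 'origin': array([ 354.12446178,  -19.30711151, 1086.75301341]), 'attitude': array([-2.91020522e+00, -2.76423665e-03, -1.55976501e+00])}
wrist {'fovy': 61.85987724815622, 'cx': 316.56336100271125, 'cy': 203.15862868797734, 'origin': array([ 258.13311886, -490.85139885,  384.69446984]), 'attitude': array([ 2.90125779e+00,  7.26481210e-04, -1.20873399e+00])}
```

View pics/top0.png

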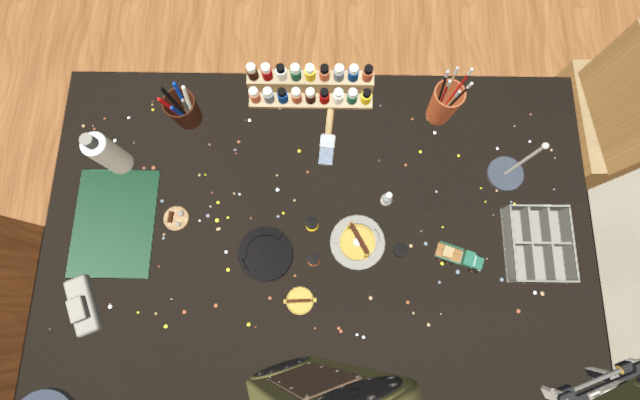

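View pics/scene0.png

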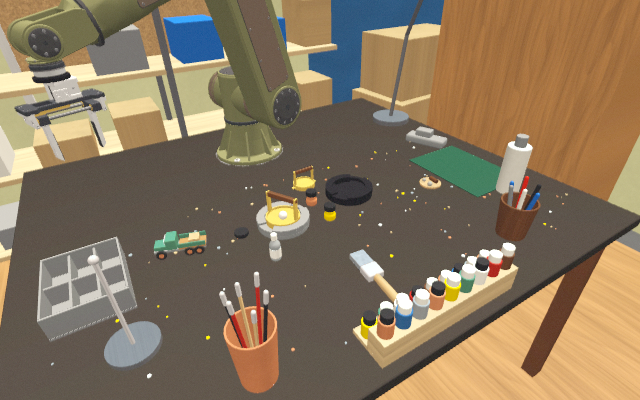

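The top view shows two brass dishes: the larger sits in the grey stand at (358,242) with the white ball in it, and the smaller stands loose at (300,300). The shape like the stand at (266,254) is black, so it is not meant. The larger dish in the grey stand fits the description; next I confirm it in a crop and measure it.

```bash
cat > h.py <<'E'
import numpy as np,cv2
from scipy.spatial.transform import Rotation as R
def ray(p,uv):
    f=200/np.tan(np.radians(p['fovy']/2)); uv=np.atleast_2d(uv).astype(float)
    d=np.c_[(uv[:,0]-p['cx'])/f,(uv[:,1]-p['cy'])/f,np.ones(len(uv))]
    return np.array(p['origin']),R.from_euler('xyz',p['attitude']).apply(d)
def plane(p,uv,z):
    o,d=ray(p,uv); return o+d*((z-o[2])/d[:,2])[:,None]
def pix(p,X):
    f=200/np.tan(np.radians(p['fovy']/2)); c=R.from_euler('xyz',p['attitude']).inv().apply(np.atleast_2d(X)-p['origin'])
    return np.c_[f*c[:,0]/c[:,2]+p['cx'],f*c[:,1]/c[:,2]+p['cy']]
E
python3 - <<'E'
from h import *
from cell import manip
im=cv2.imread('pics/top0.png'); p=manip.camera_params('top')
hsv=cv2.cvtColor(im,cv2.COLOR_BGR2HSV)
roi=np.zeros(im.shape[:2],np.uint8); cv2.circle(roi,(358,242),34,255,-1)
# stand outline: non-dark
m=cv2.bitwise_and(((hsv[...,2]>110)).astype(np.uint8)*255,roi)
c=max(cv2.findContours(m,0,1)[0],key=cv2.contourArea); h=cv2.convexHull(c)
X=plane(p,h[:,0],29).astype(np.float32); print('stand',cv2.fitEllipse(X[:,:2]),cv2.minEnclosingCircle(X[:,:2]))
H,S,V=cv2.split(hsv); b=cv2.bitwise_and(((H<18)&(S>90)&(V<150)).astype(np.uint8)*255,roi)
c=max(cv2.findContours(b,0,1)[0],key=cv2.contourArea); r=cv2.minAreaRect(plane(p,c[:,0],12+82)[:,:2].astype(np.float32)); print('bar',r,cv2.boundingRect(c))
a=cv2.resize(im[200:285,310:410],None,fx=5,fy=5,interpolation=2)
s=cv2.imread('pics/scene0.png'); s2=cv2.resize(s[175:250,245:325],None,fx=5,fy=5,interpolation=2)
o=np.zeros((425,910,3),np.uint8); o[:,:500]=a; o[:375,505:905]=s2
cv2.imwrite('pics/crop1.png',cv2.resize(o,(790,369)))
E
```

```text
stand ((500.3257751464844, -100.25887298583984), (147.338134765625, 148.9488067626953), 100.78598022460938) ((500.7900390625, -100.52246856689453), 74.82582092285156)
bar ((498.8110656738281, -98.45286560058594), (80.96917724609375, 7.390241622924805), 30.320463180541992) (350, 224, 19, 29)
```

View pics/crop1.png

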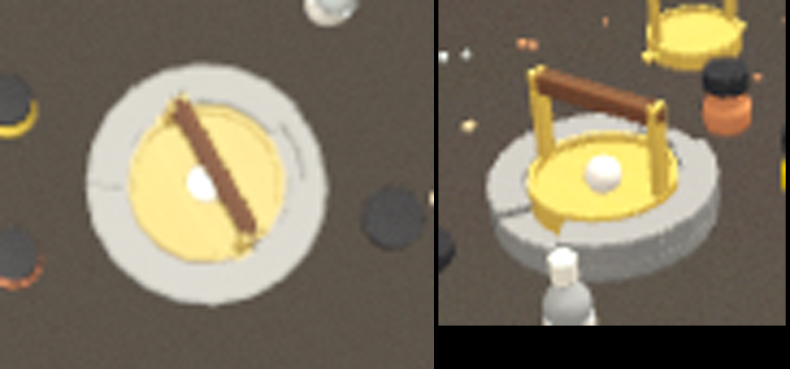

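The crop confirms it: the larger dish with ball and wooden bar in the grey stand, with notch edges near (290,140) and (105,185). The stand fits a diameter of 148 mm (144 given) at about (500.5,-100.5), and the bar is at (498.8,-98.5) with yaw 30.3°. I move above it for a wrist view.

```bash
python3 -m creep '[[1,[3,-2,0],-0.1],[1,[7,-4.5,0],-0.3],[1,[11,-7.1,0],-0.5],[1,[15,-9.7,0],-0.7],[1,[19,-12.3,0],-0.9],[1,[23,-14.9,0],-1.1],[1,[27,-17.5,0],-1.3],[1,[31,-20.1,0],-1.5],[1,[35,-22.7,0],-1.7],[1,[39,-25.3,0],-1.9],[1,[42,-27.3,0],-1.9],[1,[43.2,-28.1,0],-1.9]]' && python3 -m creep '[[1,[0,0,0],0],[1,[0,0,0],0],[1,[0,0,0],0],[1,[0,0,0],0]]'
python3 - <<'E'
from cell import manip
import cv2,json,numpy as np
s=manip.read_state();p=manip.camera_params('wrist');im=manip.camera('wrist')
cv2.imwrite('pics/w1.png',im[:,:,::-1]); np.savez('w1.npz',**p)
print(s['clock'],s['eef_pos'],s['eef_rot'],s['joints'],s['wrist_force'])
E
```

```text
clock: 1.35
eef_pos: [500.3, -96.2, 219.1]
eef_rot: [-3.141, 0.0, 0.53]
wrist_force: [-0.3, -0.4, 0.2]
finger_gap: 93.9
finger_force: 0.0
clock: 1.75
eef_pos: [498.8, -99.7, 219.5]
eef_rot: [3.141, 0.0, 0.526]
wrist_force: [0.4, 0.3, -0.3]
finger_gap: 94.0
finger_force: 0.0
1.75 [498.78100565 -99.67635476 219.54682606] [3.14147610e+00 1.49852992e-05 5.26049403e-01] [-2.69213322e-01  2.07602986e-01  1.63635695e+00 -9.58525796e-05
  1.29755999e+00  7.75559463e-01] [ 0.40604776  0.27345086 -0.27522248]
```

View pics/w1.png

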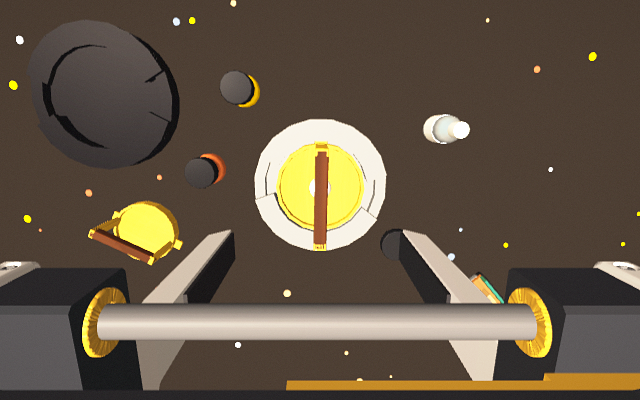

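The wrist view shows the bar upright at about (321,198) between the fingers, the stand around (320,185), and notch edges near (262,200) and (372,215). I measure and enlarge.

Run:
```python
from h import *
z=np.load('w1.npz'); p={k:z[k] for k in z}; p['fovy']=float(p['fovy'])
im=cv2.imread('pics/w1.png'); H,S,V=cv2.split(cv2.cvtColor(im,cv2.COLOR_BGR2HSV))
roi=np.zeros(im.shape[:2],np.uint8); cv2.circle(roi,(320,185),72,255,-1)
def big(m):
    return max(cv2.findContours(cv2.bitwise_and(m.astype(np.uint8)*255,roi),0,1)[0],key=cv2.contourArea)
c=big((H<15)&(S>90)&(V<170)); X=plane(p,c[:,0],94)[:,:2].astype(np.float32); print('bar',cv2.minAreaRect(X),cv2.boundingRect(c))
c=cv2.convexHull(big(V>120)); X=plane(p,c[:,0],29)[:,:2].astype(np.float32); ctr=cv2.fitEllipse(X); print('stand',ctr,cv2.minEnclosingCircle(X))
# brass dish ellipse, rim at z=31
m=(H>20)&(H<35)&(S>120); c=cv2.convexHull(big(m)); print('brass bbox',cv2.boundingRect(c))
# unwrapped lip brightness by angle at several radii (z=29)
C=np.array(cv2.minEnclosingCircle(X)[0]); 
th=np.radians(np.arange(0,360,.5)); rs=np.arange(46,76,.25)
P=np.stack([C[0]+rs[:,None]*np.cos(th),C[1]+rs[:,None]*np.sin(th),np.full((len(rs),len(th)),29.)],-1)
uv=pix(p,P.reshape(-1,3)).reshape(len(rs),len(th),2).astype(np.float32)
U=cv2.remap(im,uv[...,0],uv[...,1],cv2.INTER_CUBIC)
U=cv2.resize(U[::-1],(760,240))
for a in range(0,360,30): cv2.putText(U,str(a),(int(a*760/360),12),0,.4,(0,0,255),1)
cr=cv2.resize(im[110:260,245:395],(340,340),interpolation=2)
o=np.zeros((590,760,3),np.uint8); o[:240]=U; o[245:585,:340]=cr
cv2.imwrite('pics/crop2.png',o)
```

```text
bar ((500.790771484375, -103.12338256835938), (83.74237060546875, 11.43676471710205), 29.067243576049805) (314, 152, 15, 92)
stand ((498.97393798828125, -104.11605834960938), (144.71768188476562, 146.74893188476562), 116.01133728027344) ((499.01837158203125, -104.1664047241211), 73.41129302978516)
brass bbox (276, 141, 88, 89)
```

View pics/crop2.png

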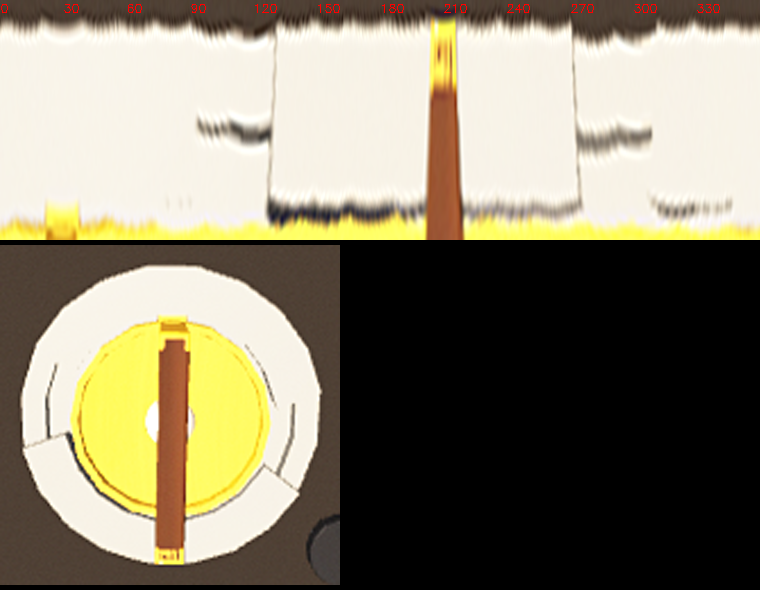

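Lip edges lie at 128° and 272°, so the stand's x axis is at about 20°. The bar is at 29.1°, which is 9° ahead and inside the stated 0–14°. The notch centres are then at about 110°/290°, a turn of about 81° CCW. The two cameras differ by 3–4 mm on the centre, so I look again with the tool turned to cancel the wrist camera's offset.

```bash
cat > meas.py <<'E'
from h import *
from cell import manip
import sys
n=sys.argv[1]; C0=eval(sys.argv[2])
s=manip.read_state();p=manip.camera_params('wrist');im=manip.camera('wrist')[:,:,::-1].copy(); cv2.imwrite(f'pics/{n}.png',im); np.savez(n+'.npz',**p)
u=pix(p,[[*C0,29]])[0].astype(int); print(s['clock'],s['eef_pos'],s['eef_rot'],u)
H,S,V=cv2.split(cv2.cvtColor(im,cv2.COLOR_BGR2HSV))
roi=np.zeros(im.shape[:2],np.uint8); cv2.circle(roi,tuple(int(x) for x in u),76,255,-1)
def big(m): return max(cv2.findContours(cv2.bitwise_and(m.astype(np.uint8)*255,roi),0,1)[0],key=cv2.contourArea)
c=big((H<15)&(S>90)&(V<170)); print('bar',cv2.minAreaRect(plane(p,c[:,0],94)[:,:2].astype(np.float32)))
c=cv2.convexHull(big(V>120)); X=plane(p,c[:,0],29)[:,:2].astype(np.float32); print('stand',cv2.fitEllipse(X),cv2.minEnclosingCircle(X))
C=np.array(cv2.fitEllipse(X)[0]);th=np.radians(np.arange(0,360,.5)); rs=np.arange(46,76,.25)
P=np.stack([C[0]+rs[:,None]*np.cos(th),C[1]+rs[:,None]*np.sin(th),np.full((len(rs),len(th)),29.)],-1)
uv=pix(p,P.reshape(-1,3)).reshape(len(rs),len(th),2).astype(np.float32)
U=cv2.resize(cv2.remap(im,uv[...,0],uv[...,1],cv2.INTER_CUBIC)[::-1],(720,240))
for a in range(0,360,30): cv2.putText(U,str(a),(a*2,12),0,.4,(0,0,255),1)
x,y=u; cr=cv2.resize(im[max(0,y-80):y+80,x-80:x+80],(340,340),interpolation=2)
o=np.zeros((590,720,3),np.uint8); o[:240]=U; o[245:585,:340]=cr; cv2.imwrite(f'pics/{n}c.png',o)
E
python3 -m creep '[[1,[0,0,0],-1],[1,[0,0,0],-2.5],[1,[0,0,0],-4],[1,[0,0,0],-5.5],[1,[0,0,0],-7],[1,[0,0,0],-8.5],[1,[0,0,0],-10],[1,[0,0,0],-11.5],[1,[0,0,0],-13],[1,[0,0,0],-14.5],[1,[0,0,0],-16],[1,[0,0,0],-16]]' && python3 -m creep '[[1,[0,0,0],0],[1,[0,0,0],0],[1,[0,0,0],0],[1,[0,0,0],0]]' && python3 meas.py w2 '(500,-102)'
```

```text
clock: 3.0
eef_pos: [499.1, -99.1, 219.5]
eef_rot: [3.142, 0.0, 1.925]
wrist_force: [-0.1, 0.2, -0.4]
finger_gap: 93.7
finger_force: 0.0
clock: 3.4
eef_pos: [499.2, -98.7, 219.4]
eef_rot: [-3.142, -0.0, 1.923]
wrist_force: [0.4, -0.1, 0.8]
finger_gap: 94.1
finger_force: 0.0
3.4 [499.23620099 -98.69315878 219.44070978] [-3.14159030e+00 -5.36405184e-06  1.92276987e+00] [317 189]
bar ((498.4263916015625, -102.29618072509766), (88.4495620727539, 13.453317642211914), 29.586925506591797)
stand ((498.9845275878906, -103.84339141845703), (145.46141052246094, 145.8385467529297), 122.83415222167969) ((498.93646240234375, -104.02313232421875), 73.4041519165039)
```

View pics/w2c.png

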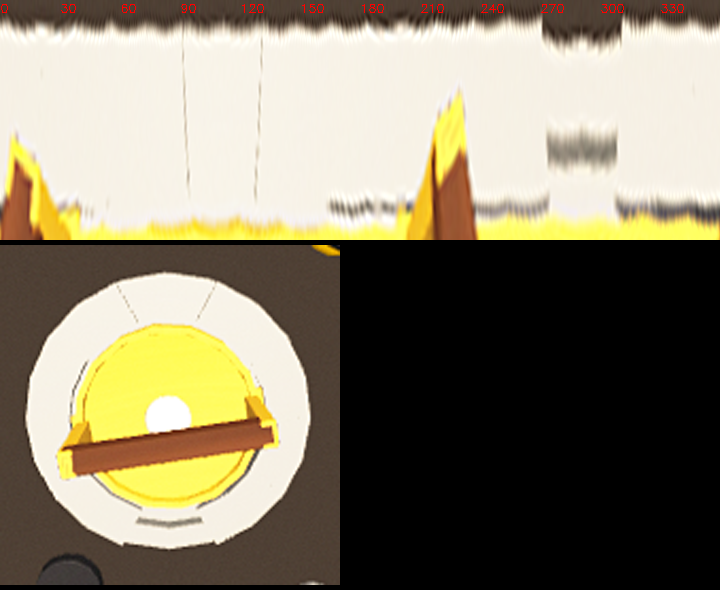

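Both wrist views put the stand centre at (499,-104) and agree. The notch edges are at about 91°/129° and 271°/309°, so the notch axis is at about 110.3°. The bar's yaw is about 29.3°, so the turn needed is 81°. I turn back, centre on the stand axis and descend.

```bash
python3 -m creep '[[1,[0,0,0.5],1.2],[1,[0,0,1.2],2.8],[1,[-0.1,0,2],4.4],[1,[-0.2,-0.1,2.8],6],[1,[-0.3,-0.1,3.6],7.6],[1,[-0.4,-0.2,4.4],9.2],[1,[-0.49,-0.2,5.2],10.8],[1,[-0.49,-0.2,6],12.4],[1,[-0.49,-0.2,7],14],[1,[-0.49,-0.2,7.8],15.6],[1,[-0.49,-0.2,8],16.2],[1,[-0.49,-0.2,8],16.2]]' && python3 -m creep '[[1,[0,0,0.7],0],[1,[0,0,2],0],[1,[0,0,3.4],0],[1,[0,0,4.7],0],[1,[0,0,5.5],0],[1,[0,0,5.74],0],[1,[0,0,5.74],0],[1,[0,0,5.74],0],[1,[0,0,5.74],0]]'
python3 - <<'E'
from cell import manip
import cv2
print(manip.read_state()['eef_pos'],manip.camera_params('wrist')['origin'])
a=manip.camera('wrist')[:,:,::-1];b=manip.camera('scene')[150:270,210:370,::-1]
cv2.imwrite('pics/w3.png',a); cv2.imwrite('pics/s3.png',b)
import numpy as np
o=np.zeros((600,800,3),np.uint8);o[:300,:480]=cv2.resize(a,(480,300),interpolation=3);o[300:,:400]=cv2.resize(b,(400,300),interpolation=2);cv2.imwrite('pics/v3.png',o)
E
```

```text
clock: 4.65
eef_pos: [498.9, -103.9, 139.1]
eef_rot: [-3.141, 0.0, 0.509]
wrist_force: [0.2, 0.1, -0.3]
finger_gap: 94.0
finger_force: 0.0
clock: 5.55
eef_pos: [499.3, -104.0, 82.5]
eef_rot: [3.141, -0.001, 0.51]
wrist_force: [0.7, 0.7, 0.8]
finger_gap: 93.8
finger_force: 0.0
[ 499.31803726 -104.02656508   82.54832689] [558.35265187 -71.25627714 248.33131718]
```

View pics/v3.png

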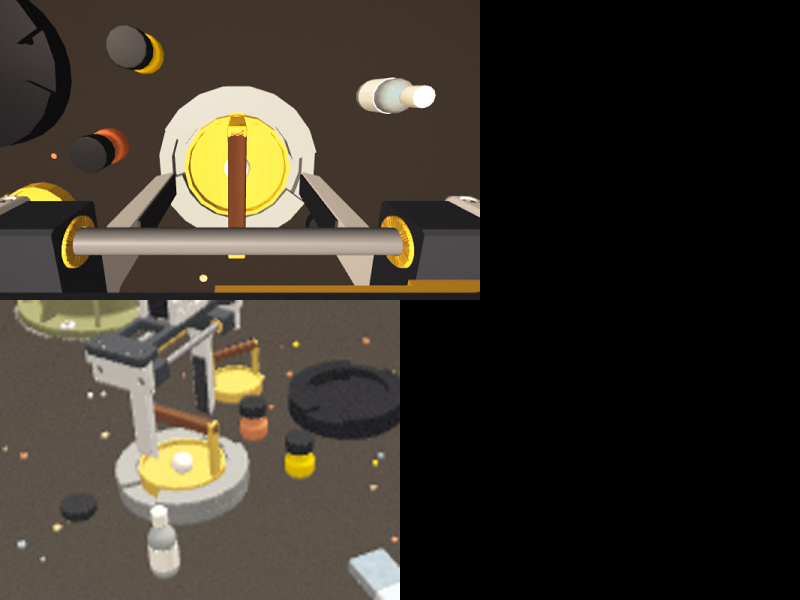

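The bar is centred between the fingers at (236,180) of the wrist part, and the scene part shows the fingers straddling the handle with the ball well clear. I close gently.

```bash
python3 -m creep '[[0.5,[0,0,0],0],[0,[0,0,0],0],[-0.3,[0,0,0],0],[-0.5,[0,0,0],0],[-0.6,[0,0,0],0],[-0.65,[0,0,0],0],[-0.68,[0,0,0],0],[-0.7,[0,0,0],0],[-0.72,[0,0,0],0],[-0.74,[0,0,0],0],[-0.76,[0,0,0],0],[-0.8,[0,0,0],0]]' 4 && python3 -m creep '[[-1,[0,0,0],0],[-1,[0,0,0],0],[-1,[0,0,0],0],[-1,[0,0,0],0]]' 12 &&  python3 -m creep '[[-1,[0,0,0],0],[-1,[0,0,0],0],[-1,[0,0,0],0]]' 30; python3 meas.py w4 '(499,-104)'; python3 -c "
from cell import manip
s=manip.read_state();print(s['wrist_force'],s['moment'])"
```

```text
clock: 6.85
eef_pos: [498.9, -103.9, 82.0]
eef_rot: [-3.141, 0.0, 0.51]
wrist_force: [-1.2, 0.7, 0.1]
finger_gap: 12.2
finger_force: 4.0
clock: 7.25
eef_pos: [499.0, -103.9, 82.0]
eef_rot: [-3.141, 0.0, 0.51]
wrist_force: [-1.7, 1.0, 0.1]
finger_gap: 12.0
finger_force: 12.0
clock: 7.55
eef_pos: [499.0, -104.0, 82.0]
eef_rot: [-3.142, 0.0, 0.51]
wrist_force: [-2.6, 0.7, 0.3]
finger_gap: 11.5
finger_force: 30.0
7.55 [ 499.02556024 -103.95532198   82.01128958] [-3.14152978e+00  8.30774793e-05  5.10154640e-01] [316 223]
bar ((509.62384033203125, -98.39949798583984), (64.78199005126953, 12.13803482055664), 28.86094093322754)
stand ((497.01263427734375, -105.91293334960938), (102.36933898925781, 109.28213500976562), 130.4137725830078) ((496.32489013671875, -105.48335266113281), 54.554439544677734)
[-2.16527288  1.37428149  0.87097529] [0.20223658 0.30715564 0.01634826]
```

Gripped at a gap of 12 mm and 30 N, with side forces below 3 N. I ease off the floor by 0.5 mm and turn slowly.

```bash
python3 -m creep '[[-1,[0,0,-0.05],0],[-1,[0,0,-0.05],-0.1],[-1,[0,0,-0.05],-0.3],[-1,[0,0,-0.05],-0.6],[-1,[0,0,-0.05],-1],[-1,[0,0,-0.05],-1.4],[-1,[0,0,-0.05],-1.9],[-1,[0,0,-0.05],-2.4],[-1,[0,0,-0.05],-2.9],[-1,[0,0,-0.05],-3.4],[-1,[0,0,-0.05],-3.9],[-1,[0,0,-0.05],-4.4]]'; python3 -c "
from cell import manip
s=manip.read_state();print(s['wrist_force'],s['moment'])"
```

```text
clock: 8.8
eef_pos: [499.1, -104.0, 82.5]
eef_rot: [3.142, 0.0, 0.897]
wrist_force: [0.0, 0.7, -3.0]
finger_gap: 12.0
finger_force: 30.0
[ 0.02684112  0.65642623 -3.00088479] [-0.03111194 -0.02243304 -0.00719701]
```

The turn runs freely, and the arm carries the dish's 3 N. I continue.

```bash
python3 -m creep '[[-1,[0,0,0],-0.5],[-1,[0,0,0],-1],[-1,[0,0,0],-1.5],[-1,[0,0,0],-2],[-1,[0,0,0],-2.5],[-1,[0,0,0],-3],[-1,[0,0,0],-3.5],[-1,[0,0,0],-4],[-1,[0,0,0],-4.5],[-1,[0,0,0],-5],[-1,[0,0,0],-5.5],[-1,[0,0,0],-6]]' && python3 -m creep '[[-1,[0,0,0],-0.5],[-1,[0,0,0],-1],[-1,[0,0,0],-1.5],[-1,[0,0,0],-2],[-1,[0,0,0],-2.5],[-1,[0,0,0],-3],[-1,[0,0,0],-3.5],[-1,[0,0,0],-4],[-1,[0,0,0],-4.5],[-1,[0,0,0],-4.9],[-1,[0,0,0],-5.2],[-1,[0,0,0],-5.5]]' && python3 -m creep '[[-1,[0,0,0],-0.2],[-1,[0,0,0],-0.3],[-1,[0,0,0],-0.3],[-1,[0,0,0],-0.3],[-1,[0,0,0],-0.3]]'
python3 meas.py w5 '(499,-104)'
python3 - <<'E'
from cell import manip
import cv2,numpy as np
s=manip.read_state();print(s['wrist_force'],s['moment'])
b=manip.camera('scene')[150:270,210:370,::-1];t=manip.camera('top')[200:285,310:410,::-1];a=cv2.imread('pics/w5.png')
o=np.zeros((600,800,3),np.uint8);o[:300,:480]=cv2.resize(a,(480,300),interpolation=3);o[300:,:400]=cv2.resize(b,(400,300),interpolation=2);o[300:,400:753]=cv2.resize(t,(353,300),interpolation=2);cv2.imwrite('pics/v5.png',o)
E
```

```text
clock: 10.0
eef_pos: [499.1, -104.0, 82.5]
eef_rot: [-3.142, 0.0, 1.421]
wrist_force: [-0.2, 0.1, -2.3]
finger_gap: 12.1
finger_force: 30.0
clock: 11.2
eef_pos: [499.1, -104.0, 82.5]
eef_rot: [3.142, 0.0, 1.9]
wrist_force: [0.7, 0.1, -2.1]
finger_gap: 11.7
finger_force: 30.0
clock: 11.7
eef_pos: [499.0, -104.0, 82.5]
eef_rot: [-3.142, -0.0, 1.924]
wrist_force: [-0.8, 0.6, -3.0]
finger_gap: 12.1
finger_force: 30.0
11.7 [ 499.04058345 -103.96770171   82.5336177 ] [-3.14156917e+00 -3.64889308e-06  1.92361928e+00] [317 223]
bar ((493.8098449707031, -92.75851440429688), (11.766976356506348, 64.98594665527344), 20.23356819152832)
stand ((499.291015625, -106.69285583496094), (104.33129119873047, 109.15190887451172), 20.426990509033203) ((499.31463623046875, -106.75342559814453), 54.689327239990234)
[-0.20363315  0.94300527 -3.20573137] [-0.00724666 -0.10468429  0.056207  ]
```

View pics/v5.png

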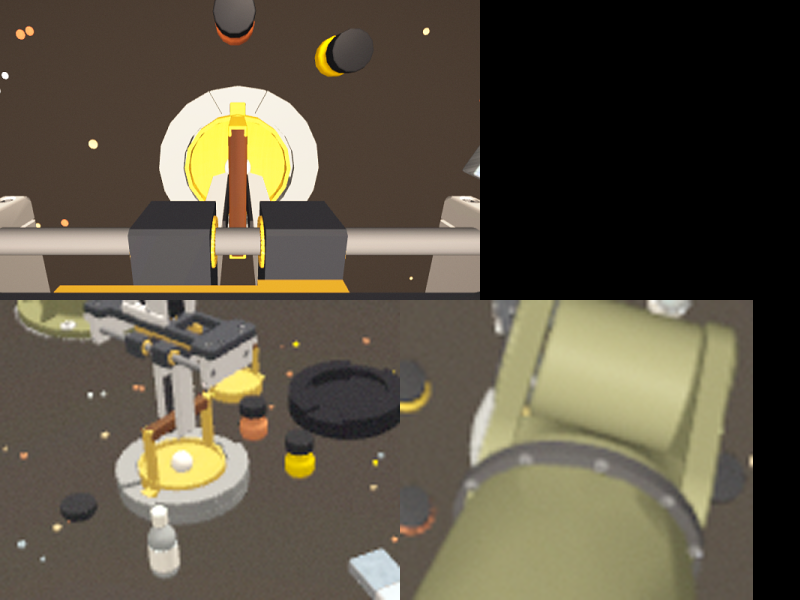

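The handle at (237,110) points midway between the notch edges at (209,92) and (267,92), the near lug sits in its notch in the scene view, and the ball is in the middle. I lift slowly and check the force early.

```bash
python3 -m creep '[[-1,[0,0,-0.03],0],[-1,[0,0,-0.1],0],[-1,[0,0,-0.2],0],[-1,[0,0,-0.3],0],[-1,[0,0,-0.4],0],[-1,[0,0,-0.5],0],[-1,[0,0,-0.6],0],[-1,[0,0,-0.7],0]]'
```

```text
clock: 12.65
eef_pos: [499.1, -103.9, 89.6]
eef_rot: [3.142, 0.0, 1.924]
wrist_force: [0.0, -0.0, -3.4]
finger_gap: 11.8
finger_force: 30.0
```

```bash
python3 -m creep '[[-1,[0,0,-0.1],0],[-1,[0,0,-0.25],0],[-1,[0,0,-0.45],0],[-1,[0,0,-0.7],0],[-1,[0,0,-1],0],[-1,[0,0,-1.3],0],[-1,[0,0,-1.6],0],[-1,[0,0,-1.9],0],[-1,[0,0,-2.2],0],[-1,[0,0,-2.5],0],[-1,[0,0,-2.8],0],[-1,[0,0,-3.1],0]]' && python3 -m creep '[[-1,[0,0,-0.3],0],[-1,[0,0,-0.6],0],[-1,[0,0,-0.9],0],[-1,[0,0,-1.2],0],[-1,[0,0,-1.5],0],[-1,[0,0,-1.8],0],[-1,[0,0,-2.1],0],[-1,[0,0,-2.4],0],[-1,[0,0,-2.7],0],[-1,[0,0,-3],0],[-1,[0,0,-3.3],0],[-1,[0,0,-3.6],0]]' && python3 -m creep '[[-1,[0,0,-0.3],0],[-1,[0,0,-0.6],0],[-1,[0,0,-0.9],0],[-1,[0,0,-1.2],0],[-1,[0,0,-1.5],0],[-1,[0,0,-1.8],0],[-1,[0,0,-2.05],0],[-1,[0,0,-2.25],0],[-1,[0,0,-2.4],0],[-1,[0,0,-2.5],0],[-1,[0,0,-2.55],0],[-1,[0,0,-2.55],0]]' && python3 -m creep '[[-1,[0,0,0],0],[-1,[0,0,0],0],[-1,[0,0,0],0],[-1,[0,0,0],0],[-1,[0,0,0],0],[-1,[0,0,0],0]]'
python3 - <<'E'
from cell import manip
import cv2,numpy as np
a=manip.camera('wrist')[:,:,::-1];b=manip.camera('scene')[110:270,190:390,::-1]
o=np.zeros((600,800,3),np.uint8);o[:300,:480]=cv2.resize(a,(480,300),interpolation=3);o[300:,:375]=cv2.resize(b,(375,300),interpolation=2);cv2.imwrite('pics/v6.png',o)
E
```

```text
clock: 13.85
eef_pos: [499.0, -104.0, 120.8]
eef_rot: [-3.142, -0.0, 1.924]
wrist_force: [0.2, 0.3, -2.7]
finger_gap: 11.6
finger_force: 30.0
clock: 15.05
eef_pos: [499.1, -104.0, 156.8]
eef_rot: [-3.142, -0.0, 1.924]
wrist_force: [0.5, -0.5, -3.8]
finger_gap: 12.1
finger_force: 30.0
clock: 16.25
eef_pos: [499.0, -104.0, 182.1]
eef_rot: [-3.142, -0.0, 1.924]
wrist_force: [0.1, 1.0, -3.4]
finger_gap: 12.0
finger_force: 30.0
clock: 16.85
eef_pos: [499.1, -104.0, 182.0]
eef_rot: [-3.142, -0.0, 1.924]
wrist_force: [0.4, -0.3, -3.1]
finger_gap: 12.0
finger_force: 30.0
```

View pics/v6.png

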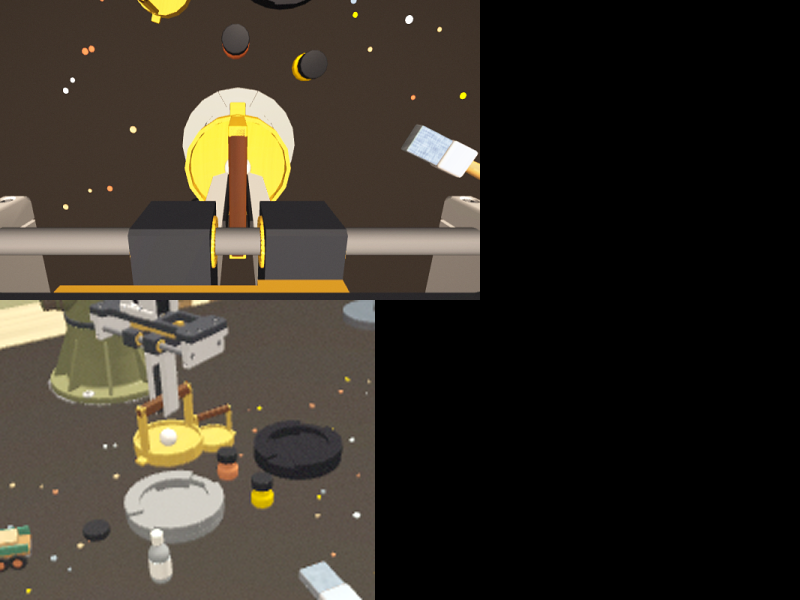

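The scene part shows the dish held level and clear above the empty stand, with the ball in its middle at (168,437) and the other things near the stand undisturbed.

```bash
python3 -c "
from cell import manip
print(manip.sign_off())"
```

```text
the job is handed in; nothing more can be done
None
```

I turned the dish 81° counter-clockwise to the notches and lifted it 10 cm straight up. It is held level over the stand with the ball in its middle, and I handed the job in at about 17 s; no verdict was returned.

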